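# Put the stray chokes back and stack the component trays

### The arm

A 6-joint arm with a two-finger parallel gripper is mounted at the origin on the work surface. World frame = base frame: x ahead of the robot, y to its left, z up, the work surface at z = 0. Lengths are in m, angles in rad, forces in N, time in s.
With the tool pointing down it reaches from about 0.375 to 0.9 m from the base axis. Payload 3.1 kg.
Tool frame: the origin (TCP) lies midway between the tips of the shut fingers; the grasp point (between the pads) lies 19 mm behind it; x points along the fingers, y is the direction in which the jaws open and shut, and the axes are right-handed (so a half turn about x gives the same grasp; the last joint's range is limited). The gripper opens to 87 mm and grips with 3 to 60 N. Pads are 19 mm wide; open, the fingers measure 117 mm over their backs; the gripper's body (75 mm by 190 mm) begins 51 mm behind the grasp point.
Start: joints at [-1.343, 0.527, 1.433, -0, 1.181, -0.178], TCP at [0.247, -0.574, 0.223] pointing down, gripper open.
Joint ranges: [-3.08, 3.08], [-0.75, 2.2], [0.22, 2.44], [-1.43, 4.57], [0, 2.65], [-2.85, 2.85]. Speed limits (rad/s): [2.79, 2.79, 3.14, 3.14, 3.14, 3.14].

### API

Orientations are given as a unit quaternion [x, y, z, w].
In Python, from rig import get_obs, imaging, robot gives the robot as it stands.
- The arm moves only by the shell command python3 -m inch 'ROWS' [FORCE]. ROWS is JSON, a list of rows, each a list of 3 entries, a list of its own where there are three numbers: the finger opening in mm, from 0 to 87, then the shift along the tool's x, y, z in mm, then the turn, a rotation vector about the tool's x, y, z in degrees. In form: [[grip, [dx, dy, dz], [wx, wy, wz]], ...]. A call has 1 to 12 rows; each row shifts and turns the pose as measured when the row begins, along the tool's axes as they then stand; what a row does not reach is not made up. A row lasts 1/8 s, in which the tool goes at most 62.5 mm and 10.7 degrees, less where a joint would pass 70% of its speed; a pose out of reach is approached as far as the arm can. A call with a gripper value outside its range is refused whole. The fingers move at their own pace and stop on an object; FORCE is the grip in N (left out, the last holds). Time passes only in rows, so rows that do not move let the fingers close. It gives the time, the measured TCP pose, the force and the opening at its end, in the units of the state.
- get_obs(): the state, without advancing time (a new reading comes with each control period).
- imaging.camera(name): name is "side" or "top" or "wrist"; returns the picture (400x640x3 uint8, red, green, blue); there is no depth.
- imaging.camera_params(name): a dict with "camera_matrix" (3x3 intrinsics, pixels), "xyz" and "rotation" of the camera in the world. Camera axes: x right, y down, z forward; pixel columns grow to the right and rows downward; lengths in m; the calibration is good to about 2 mm. A picture is of the moment at which its call begins: read the wrist's pose just before it. camera_params takes no time and is no camera call; for the wrist camera it gives the pose at the moment of the call.
- robot.hand_in(): hands the job in, once; it reports no verdict.
Trained networks look in the newest picture that a camera, given by its name, has taken for a name from the list of things; names that differ only in an ending like _2 or _b are one class to them, and where a whole thing is asked for, a point or a joint stands for the part that bears it (a point fixed in the world has none). Each returns a list of dicts, best first, with "confidence" (0 to 1); they miss things now and then, are a little off and sometimes report something else, mostly with a low value. They report only what shows in the picture. A call takes as long as a camera call. They do not tell look-alikes from the thing itself.
- imaging.cut_out(camera, target): "pixels" (400x640 bool, what is visible of it) and "box" ([centre column, centre row, width, height] in pixels, round what is visible of it).
- imaging.tip_of(camera, target): "pixel" ([column, row] in pixels: a listed point, or the origin of a listed thing).
The state is a dict: "time": time; "q": joint angles; "joint_velocities": joint speeds; "joint_torque": joint torques, N m; "position": TCP position; "tool_rot": TCP orientation; "ft_force": force on the tool from outside, world axes, zero at the start; "moment": the same for the moment, N m; "grip_width": finger opening in m.
Only numpy, scipy, OpenCV 4.12 (cv2) and the standard library are available. Lean on these libraries where they do the work, as an engineer would, in place of code of your own. Each camera call takes 0.05 s, during which the arm holds its last target. There are 200 camera calls.

### The job

Put the three loose copper-wound chokes back: each goes flat into the black tray whose sample choke has the same core colour. Then stack the trays on the yellow one where it stands, so the heaviest are at the bottom: green on yellow and blue on top, each seated home between the corner lugs. Do not tip the trays, set things down without dropping them, and leave the capacitor, the transformer and the bare ferrite ring where they are.

Things in the scene. Friction and masses are not known exactly. Their poses are not given: they have to be found in the camera images.
- choke_yellow: loose toroidal choke: a ring core painted yellow, wound with copper wire, lying flat; 40 mm outside diameter, 18 mm hole, 16 mm high, about 80 g. Origin: centre of its underside, z up along the ring's axis. Take it across its outside diameter.
- tray_yellow: loose black stacking tray, yellow-core sample choke (40 mm dia.) fixed to its floor at x -60 mm. 180 mm long (x), 64 mm wide (y), about 140 g. Origin: centre of underside at foot level, z up. Floor top at z 12, rim at z 39 mm; upright 3 mm walls, to be gripped across the 64 mm width. Floor free for the choke from x -40 to +87, y -29 to +29 (middle: x +23); 16 mm square posts fill the corners. The other trays are built alike.
- choke_green: loose toroidal choke: a ring core painted green, wound with copper wire, lying flat; 34 mm outside diameter, 15 mm hole, 14 mm high, about 55 g. Origin: centre of its underside, z up along the ring's axis. Take it across its outside diameter.
- tray_green: loose black stacking tray, green-core sample choke (34 mm dia.) fixed to its floor at x -60 mm. Built like the yellow one: 180 x 64 mm, origin at centre of underside, floor top z 12, rim z 39 mm. Four tapered feet 10 mm high; on each corner of the rim a flared L-shaped lug, 9 mm high, holds a foot of the tray above (1.8 mm play, leads in from 6 mm off). Stacked: origin 39 mm above the lower tray's, centred, parallel, either way round.
- choke_blue: loose toroidal choke: a ring core painted blue, wound with copper wire, lying flat; 28 mm outside diameter, 12 mm hole, 12 mm high, about 35 g. Origin: centre of its underside, z up along the ring's axis. Take it across its outside diameter.
- tray_blue: loose black stacking tray, blue-core sample choke (28 mm dia.) fixed to its floor at x -60 mm. Built like the yellow and green ones: 180 x 64 mm, origin at centre of underside, x along its length, floor top z 12, rim z 39 mm, corner lugs to z 48 mm, same feet; free floor from x -40 to +87 mm, y -29 to +29 mm.
- capacitor: bystander: upright electrolytic capacitor, dark blue sleeve, 30 mm diameter, 40 mm high, loose. Origin: centre of its underside. Stays where it is.
- transformer: bystander: small iron-core transformer with yellow tape, 42 x 36 mm, 36 mm high, loose. Origin: centre of its underside. Stays where it is.
- ferrite_ring: bystander: bare dark grey ferrite ring without winding, 36 mm outside diameter, 14 mm high, loose, lying flat. Origin: centre of its underside. Stays where it is.
There are look-alikes about, which are no part of the job. What is shaped like the tray_blue but turquoise is not meant.

How it is judged:
By the outcome, as a careful person would: the job done as asked, in the order asked, and still so for the second after the job is handed in, with the robot touching nothing.
It also fails if it takes over 136 s, if anything falls off the work surface, if the arm or the gripper's body presses on something with over 40 N, if the wrist force passes 120 N, or if a joint passes its speed limit or range.

## Working session

There is one attempt and no reset: what is moved stays moved. The work goes in short steps, Python scripts to look and compute and a shell command to move; the robot and the scene stay as the last step left them, time stands still between calls to the robot, and variables do not carry over. Pictures are saved under pics/ and viewed, about 12 in all and at most 16, crops included, and the job is handed in when it is done.

```bash
ls; mkdir -p pics
python3 - <<'E'
from rig import get_obs, imaging, robot
import cv2, numpy as np
for c in ["top","side"]:
    im=imaging.camera(c); cv2.imwrite(f"pics/{c}0.png",im[:,:,::-1])
    p=imaging.camera_params(c); print(c,np.round(p["camera_matrix"],1).tolist(),np.round(p["xyz"],3),np.round(p["rotation"],3).tolist())
    for t in ["choke_yellow","choke_green","choke_blue","tray_yellow","tray_green","tray_blue","capacitor","transformer","ferrite_ring"]:
        print(t,[(np.round(d["pixel"],1).tolist(),round(d["confidence"],2)) for d in imaging.tip_of(c,t)])
print(get_obs())
E
```

```text
pics
top [[493.2, 0.0, 322.5], [0.0, 493.2, 196.2], [0.0, 0.0, 1.0]] [ 0.432 -0.004  1.193] [-0.699, 0.714, -0.012, 0.03]
choke_yellow [([418.1, 213.1], 0.49)]
choke_green [([415.8, 174.8], 0.67)]
choke_blue [([267.5, 175.2], 0.46)]
tray_yellow []
tray_green [([478.6, 186.5], 0.94)]
tray_blue [([363.5, 265.4], 0.95), ([176.1, 197.8], 0.56)]
capacitor [([396.1, 130.9], 0.61)]
transformer [([271.7, 140.3], 0.79)]
ferrite_ring [([266.4, 225.6], 0.56)]
side [[464.2, 0.0, 314.5], [0.0, 464.2, 201.9], [0.0, 0.0, 1.0]] [0.198 0.634 0.769] [-0.217, 0.898, -0.373, 0.088]
choke_yellow [([375.8, 173.9], 0.68)]
choke_green [([342.2, 165.1], 0.56)]
choke_blue [([260.5, 265.0], 0.66)]
tray_yellow [([293.4, 226.4], 0.62)]
tray_green [([376.1, 138.4], 0.75)]
tray_blue [([223.2, 369.0], 0.8), ([401.8, 231.6], 0.6)]
capacitor [([289.2, 164.1], 0.64)]
transformer [([231.4, 247.8], 0.92)]
ferrite_ring [([312.8, 288.0], 0.5)]
{'time': 1.0, 'q': array([-1.34350489e+00,  5.27477861e-01,  1.43271000e+00,  4.03416376e-05,
        1.18140639e+00, -1.78500897e-01]), 'joint_velocities': array([ 0.00073008,  0.00024574,  0.0008073 , -0.00041467, -0.00109437,
       -0.00195703]), 'joint_torque': array([ 4.51434516e-04, -4.40018642e+01, -1.76990175e+01,  6.35259831e-02,
        5.03959623e-02, -1.05467925e-05]), 'position': array([ 0.24674782, -0.57420101,  0.22255882]), 'tool_rot': array([ 0.69261623,  0.1424825 , -0.69258988,  0.14248073]), 'ft_force': array([ 0.51917469, -0.02455645, -0.72443555]), 'moment': array([0.02728567, 0.00954931, 0.00853579]), 'grip_width': 0.08699215726643254}
```

View top.

View pics/top0.png

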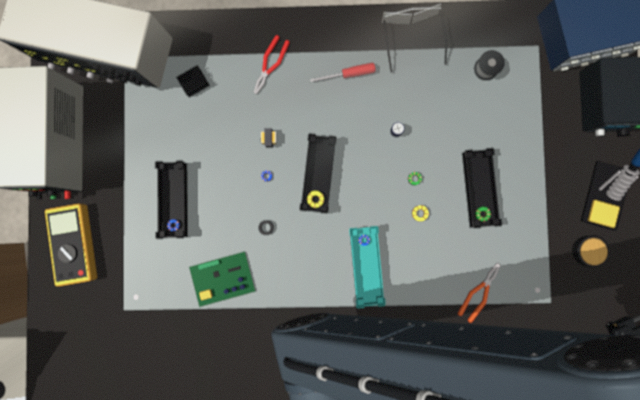

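View pics/side0.png

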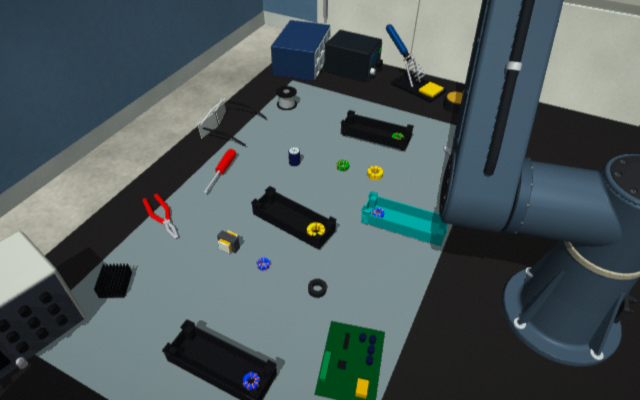

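Candidates, in top-image pixels:
- **Loose chokes:** yellow (421,213), green (416,179), blue (268,176). The fixed samples that could be mistaken for them are at (315,199), (484,213), (173,225) and (365,239). The bare ring is at (266,227).
- **Black trays:** blue (172,200), yellow (319,173), green (480,188). The turquoise tray at (366,265) is the look-alike and isn't part of the job.

```bash
cat > h.py <<'E'
from rig import get_obs, imaging, robot
import cv2, numpy as np
from scipy.optimize import minimize
from scipy.spatial.transform import Rotation as R
DIM={"choke_yellow":(20,16),"choke_green":(17,14),"choke_blue":(14,12),"capacitor":(15,40),"ferrite_ring":(18,14)}
def model(name,z0=0.):
    if name in DIM:
        r,h=DIM[name]; a=np.linspace(0,2*np.pi,40,endpoint=False)
        c=np.c_[r*np.cos(a),r*np.sin(a)]
        return [np.vstack([np.c_[c,0*a+.0],np.c_[c,0*a+h]])/1e3+[0,0,z0]]
    b=[[x,y,z] for x in(-90,90) for y in(-32,32) for z in(10,39)]
    f=[[x,y,0] for x in(-84,84) for y in(-27,27)]
    parts=[np.array(b+f)]
    for sx in(-1,1):
        for sy in(-1,1):
            parts.append(np.array([[sx*x,sy*y,z] for x in(78,90) for y in(20,32) for z in(38,48)]))
    return [p/1e3+[0,0,z0] for p in parts]
def project(P,cp):
    pc=(P-cp["xyz"])@R.from_quat(cp["rotation"]).as_matrix()
    uv=pc@cp["camera_matrix"].T; return uv[:,:2]/uv[:,2:]
def ray(px,cp,z):
    d=R.from_quat(cp["rotation"]).as_matrix()@np.linalg.solve(cp["camera_matrix"],[px[0],px[1],1])
    o=cp["xyz"]; return o+d*(z-o[2])/d[2]
def sil(name,p,cp,z0):
    im=np.zeros((400,640),np.uint8); Rz=R.from_euler('z',p[2]).as_matrix()
    for q in model(name,z0):
        uv=project(q@Rz.T+[p[0],p[1],0],cp)
        cv2.fillConvexPoly(im,np.round(cv2.convexHull(uv.astype(np.float32))*16).astype(np.int32),255,cv2.LINE_AA,4)
    return im/255.
def fit(name,views,p0,z0=0.):
    """views: list of (mask,camparams); p0 x,y,yaw; returns pose, mean IoU"""
    def cost(p):
        c=0
        for m,cp in views:
            s=sil(name,p,cp,z0); c+=1-np.minimum(s,m).sum()/np.maximum(s,m).sum()
        return c/len(views)
    s=np.diag([.01,.01,.1]); best=None
    for k in range(2):
        r=minimize(cost,p0,method="Nelder-Mead",options=dict(initial_simplex=np.vstack([p0,p0+s]),xatol=1e-4,fatol=1e-4)); p0=r.x
    return p0,1-r.fun
def masks(cam,name):
    return [(np.ascontiguousarray(d["pixels"],dtype=np.float32),d["confidence"],d["box"]) for d in imaging.cut_out(cam,name)]
def fill(m): # fill holes with outer contour
    cs,_=cv2.findContours((m>.5).astype(np.uint8),cv2.RETR_EXTERNAL,cv2.CHAIN_APPROX_NONE)
    o=np.zeros(m.shape,np.uint8); cv2.drawContours(o,cs,-1,1,-1); return o.astype(np.float32)
def go(x,y,z,jaw=None):
    """tool-frame shift (mm) and turn (deg about tool x) to reach TCP x,y,z with jaw direction angle jaw (rad, mod pi)"""
    o=get_obs(); Rt=R.from_quat(o["tool_rot"]); M=Rt.as_matrix()
    d=M.T@(np.array([x,y,z])-o["position"])*1e3
    tilt=np.degrees(np.cross(M[:,0],[0,0,-1])@M)
    j=np.arctan2(M[1,1],M[0,1]); s=f"pos {np.round(o['position'],4)} jaw {np.degrees(j):.1f} tilt {np.round(tilt,2)} t {o['time']:.1f} q6 {o['q'][5]:.2f} F {np.round(o['ft_force'],1)} w {o['grip_width']*1e3:.1f}\n shift tool {np.round(d,1)}"
    if jaw is not None:
        e=(jaw-j+np.pi/2)%np.pi-np.pi/2
        s+=f" turn x {-np.degrees(e):.1f}"
    print(s)
E
python3 - <<'E'
from h import *
V={}
for c in ["top","side"]:
    imaging.camera(c); cp=imaging.camera_params(c)
    for n in ["choke_yellow","choke_green","choke_blue","tray_yellow","tray_green","tray_blue"]:
        for m,cf,b in masks(c,n):
            print(c,n,round(cf,2),np.round(b).tolist(),int(m.sum())); V.setdefault((n,c),[]).append((fill(m),cp))
T=imaging.camera_params("top")
G={"choke_yellow":(421,213,0),"choke_green":(416,179,0),"choke_blue":(268,176,0),"tray_yellow":(319,173,-.1),"tray_green":(480,188,.1),"tray_blue":(172,200,0)}
for n,(u,v,a) in G.items():
    g=ray((u,v),T,.02)[:2]; use=[]
    for c in ["top","side"]:
        e=imaging.camera_params(c); q=project(np.array([[*g,.02]]),e)[0]
        l=[x for x in V.get((n,c),[]) if np.hypot(*(np.argwhere(x[0]>.5).mean(0)[::-1]-q))<12]
        use+=l[:1]
        if l: p,i=fit(n,l[:1],np.array([*g,np.pi/2+a if "tray" in n else 0])); print(n,c,np.round(p[:2],4),round(np.degrees(p[2]),1),round(i,3))
    if len(use)>1: p,i=fit(n,use,p); print(n,"both",np.round(p[:2],4),round(np.degrees(p[2]),1),round(i,3))
E
```

```text
top choke_yellow 0.71 [421.0, 215.0, 16.0, 16.0] 177
top choke_green 0.5 [418.0, 178.0, 12.0, 14.0] 147
top choke_blue 0.38 [266.0, 176.0, 7.0, 14.0] 66
top tray_yellow 0.82 [318.0, 175.0, 41.0, 85.0] 2070
top tray_green 0.73 [420.0, 213.0, 17.0, 12.0] 162
top tray_green 0.69 [481.0, 187.0, 41.0, 80.0] 2384
top tray_blue 0.71 [365.0, 265.0, 37.0, 85.0] 2204
top tray_blue 0.63 [172.0, 200.0, 32.0, 86.0] 2414
side choke_yellow 0.57 [376.0, 174.0, 18.0, 12.0] 185
side choke_green 0.58 [343.0, 163.0, 11.0, 8.0] 128
side choke_blue 0.48 [262.0, 263.0, 16.0, 15.0] 139
side tray_yellow 0.91 [295.0, 218.0, 87.0, 61.0] 2483
side tray_green 0.92 [378.0, 130.0, 73.0, 39.0] 1648
side tray_blue 0.85 [404.0, 219.0, 91.0, 54.0] 2612
side tray_blue 0.8 [219.0, 358.0, 116.0, 79.0] 4765
choke_yellow top [ 0.4561 -0.2059] 5.3 0.789
choke_yellow side [ 0.4577 -0.2087] 0.5 0.75
choke_yellow both [ 0.4553 -0.2058] -7.3 0.766
choke_green top [ 0.5405 -0.1961] 4.0 0.764
choke_green side [ 0.543  -0.2019] 2.1 0.725
choke_green both [ 0.541  -0.1973] 0.4 0.741
choke_blue top [0.5544 0.1597] 1.7 0.614
choke_blue side [0.5576 0.158 ] 4.0 0.711
choke_blue both [0.5569 0.1613] 6.8 0.66
tray_yellow top [0.5555 0.035 ] 172.6 0.915
tray_yellow side [0.5573 0.0293] -8.1 0.909
tray_yellow both [0.5556 0.0338] -7.6 0.905
tray_green top [ 0.5125 -0.3473] 183.5 0.923
tray_green side [ 0.5141 -0.3556] 3.3 0.886
tray_green both [ 0.5128 -0.3482] 3.5 0.894
tray_blue top [0.501  0.3857] 180.2 0.957
tray_blue side [0.4439 0.4404] 92.2 0.391
tray_blue both [0.5013 0.3836] 179.8 0.944
```

Run:
```python
from h import *
go(.456,-.206,.2,np.radians(-7.6))
```

```text
pos [ 0.2467 -0.5742  0.2225] jaw -66.8 tilt [0.   0.   0.01] t 1.7 q6 -0.18 F [ 0.2 -0.1 -0. ] w 86.7
 shift tool [  22.6 -255.7 -337.6] turn x -59.2
```

```bash
python3 -m inch '[[60,[0,-36,-48],[0,0,0]],[60,[4,-36,-48],[0,0,0]],[60,[4,-36,-48],[0,0,0]],[60,[4,-36,-48],[0,0,0]],[60,[4,-36,-48],[0,0,0]],[60,[4,-36,-48],[0,0,0]],[60,[3,-36,-48],[0,0,0]],[60,[0,0,0],[-10,0,0]],[60,[0,0,0],[-10,0,0]],[60,[0,0,0],[-10,0,0]],[60,[0,0,0],[-10,0,0]],[60,[0,0,0],[-10,0,0]]]' 30
python3 - <<'E'
from h import *
go(.456,-.206,.2,np.radians(-7.6))
im=imaging.camera("wrist"); cv2.imwrite("pics/w1.png",im[:,:,::-1]); cp=imaging.camera_params("wrist"); print(cp)
for n in ["choke_yellow","choke_green"]:
    print(n,np.round(project(np.array([[.456,-.206,.01]]) if n[6]=="y" else np.array([[.541,-.197,.01]]),cp)))
    for m,cf,b in masks("wrist",n): print(cf,np.round(b))
E
```

```text
time: 3.2
position: [0.4651, -0.2016, 0.1995]
tool_rot: [0.561, 0.426, -0.561, 0.434]
ft_force: [0.4, -0.3, 0.3]
grip_width: 0.0603
pos [ 0.4651 -0.2016  0.1995] jaw -15.1 tilt [ 0.    0.36 -0.5 ] t 3.2 q6 -0.36 F [ 0.4 -0.3  0.3] w 60.3
 shift tool [-0.6 -7.6  6.6] turn x -7.5
{'camera_matrix': array([[313.75492096,   0.        , 319.10842253],
       [  0.        , 313.75492096, 198.49234598],
       [  0.        ,   0.        ,   1.        ]]), 'xyz': array([ 0.47960703, -0.13284568,  0.36184238]), 'rotation': array([ 0.98297664, -0.12874648, -0.01259582,  0.13047074])}
choke_yellow [[313. 183.]]
0.71 [314. 184.  32.  39.]
choke_green [[384. 157.]]
0.63 [382. 157.  28.  31.]
```

View pics/w1.png

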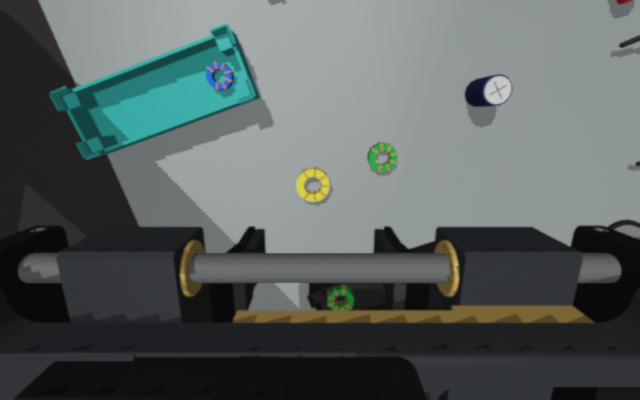

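The wrist picture shows the loose yellow choke at (313,184) and the green one at (383,157). Both are where the top camera predicted, so I'm descending on the yellow one.

```bash
python3 -m inch '[[60,[0,-7.6,6.6],[0,0.36,-0.5]],[60,[20,0,0],[-7.5,0,0]],[60,[50,0,0],[0,0,0]],[60,[50,0,0],[0,0,0]],[60,[30,0,0],[0,0,0]],[60,[0,0,0],[0,0,0]]]'
python3 - <<'E'
from h import *
go(.456,-.206,.004,np.radians(-7.6))
E
```

```text
time: 4.1
position: [0.4561, -0.2104, 0.0476]
tool_rot: [0.536, 0.459, -0.536, 0.463]
ft_force: [-0.5, -0.1, 0.2]
grip_width: 0.0598
pos [ 0.4561 -0.2104  0.0476] jaw -8.6 tilt [ 0.    0.16 -0.24] t 4.1 q6 -0.50 F [-0.5 -0.1  0.2] w 59.8
 shift tool [43.6 -0.9 -4.4] turn x -1.0
```

```bash
python3 -m inch '[[60,[10,-1,-4.4],[-1,0,0]],[60,[20,0,0],[0,0.2,-0.2]],[60,[14,0,0],[0,0,0]],[60,[0,0,0],[0,0,0]]]'
python3 - <<'E'
from h import *
go(.456,-.206,.004,np.radians(-7.6))
E
```

```text
time: 4.6
position: [0.458, -0.2076, 0.0057]
tool_rot: [0.533, 0.463, -0.531, 0.468]
ft_force: [0.2, -0.5, -0.2]
grip_width: 0.06
pos [ 0.458  -0.2076  0.0057] jaw -7.6 tilt [ 0.    0.17 -0.41] t 4.6 q6 -0.52 F [ 0.2 -0.5 -0.2] w 60.0
 shift tool [ 1.6 -2.2 -1.3] turn x -0.0
```

```bash
python3 -m inch '[[60,[2,-2.2,-1.3],[0,0.2,-0.3]],[30,[0,0,0],[0,0,0]],[30,[0,0,0],[0,0,0]],[30,[0,0,0],[0,0,0]],[30,[0,0,0],[0,0,0]],[30,[-10,0,0],[0,0,0]],[30,[-30,0,0],[0,0,0]],[30,[-40,0,0],[0,0,0]],[30,[-20,0,0],[0,0,0]],[30,[0,0,0],[0,0,0]]]' 30
python3 - <<'E'
from h import *
a=np.radians(-7.6); c=np.array([.5556,.0338])+.0235*np.array([np.cos(a),np.sin(a)]); print(c)
go(*c,.1,a)
E
```

```text
time: 5.85
position: [0.456, -0.206, 0.1097]
tool_rot: [0.533, 0.465, -0.531, 0.467]
ft_force: [0.1, -0.1, -1.2]
grip_width: 0.039
[0.57889357 0.03069197]
pos [ 0.456  -0.206   0.1097] jaw -7.6 tilt [ 0.    0.03 -0.23] t 5.8 q6 -0.52 F [ 0.1 -0.1 -1.2] w 39.0
 shift tool [   9.9   90.4 -250.9] turn x -0.0
```

```bash
python3 -m inch '[[30,[0,15,-42],[0,0,0]],[30,[0,15,-42],[0,0,0]],[30,[0,15,-42],[0,0,0]],[30,[0,15,-42],[0,0,0]],[30,[0,15,-42],[0,0,0]],[30,[0,15,-41],[0,0,0]],[30,[0,0,0],[0,0,0]]]'
python3 - <<'E'
from h import *
go(.5789,.0307,.1,np.radians(-7.6))
im=imaging.camera("wrist"); cv2.imwrite("pics/w2.png",im[:,:,::-1]); cp=imaging.camera_params("wrist")
for n in ["tray_yellow"]:
    for m,cf,b in masks("wrist",n):
        print(cf,np.round(b)); p=fit(n,[(fill(m),cp)],np.array([.5556,.0338,-.13])); print(p)
E
```

```text
time: 6.72
position: [0.5794, 0.0372, 0.1038]
tool_rot: [-0.532, -0.466, 0.534, -0.464]
ft_force: [-1.2, -0.3, -1.3]
grip_width: 0.0395
pos [0.5794 0.0372 0.1038] jaw -7.8 tilt [0.   0.02 0.22] t 6.7 q6 0.01 F [-1.2 -0.3 -1.3] w 39.5
 shift tool [3.8 0.4 6.5] turn x -0.2
0.78 [287. 212. 257.  80.]
(array([ 0.55267232,  0.03254938, -0.13318071]), np.float64(0.6688107435924847))
```

View pics/w2.png

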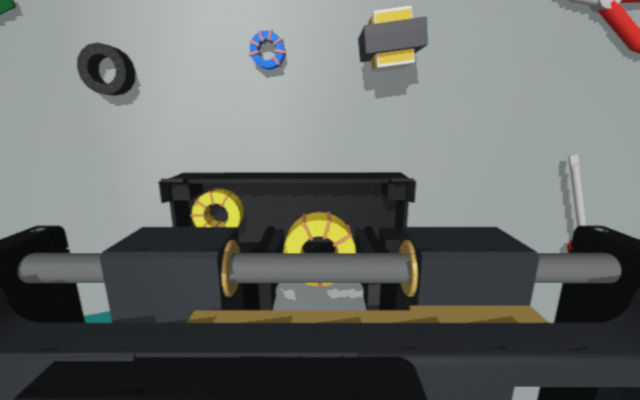

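The wrist picture shows the choke in the jaws, over the black tray with the yellow sample at (216,213). Lowering it now.

```bash
python3 -m inch '[[30,[0,0.4,6.5],[0,0,0.2]],[30,[0,0,0],[0,0,0]],[30,[25,0,0],[0,0,0]],[30,[25,0,0],[0,0,0]],[30,[15,0,0],[0,0,0]],[30,[8,0,0],[0,0,0]],[30,[0,0,0],[0,0,0]]]'
python3 - <<'E'
from h import *
go(.5789,.0307,.0165,np.radians(-7.6))
E
```

```text
time: 7.7
position: [0.5758, 0.0216, 0.0294]
tool_rot: [-0.535, -0.462, 0.537, -0.461]
ft_force: [-0.1, 1.4, -1.3]
grip_width: 0.0391
pos [0.5758 0.0216 0.0294] jaw -8.6 tilt [0.   0.08 0.14] t 7.7 q6 -0.00 F [-0.1  1.4 -1.3] w 39.1
 shift tool [12.8  1.8 -9.4] turn x -1.0
```

```bash
python3 -m inch '[[30,[0,0,-5],[-1,0,0]],[30,[0,1,-4],[0,0,0]],[30,[0,0,0],[0,0,0]],[30,[0,0,0],[0,0,0]]]'
python3 - <<'E'
from h import *
go(.5789,.0307,.0165,np.radians(-7.6))
im=imaging.camera("wrist"); im=imaging.camera("side"); V=[]
for c in ["side","top"]:
    imaging.camera(c); cp=imaging.camera_params(c)
    for m,cf,b in masks(c,"tray_yellow"):
        print(c,cf,np.round(b))
cv2.imwrite("pics/s2.png",cv2.resize(im[130:290,200:440],None,fx=3,fy=3)[:,:,::-1])
E
```

```text
time: 8.2
position: [0.5796, 0.031, 0.0313]
tool_rot: [-0.531, -0.466, 0.531, -0.467]
ft_force: [0.1, -0.1, -1.7]
grip_width: 0.039
pos [0.5796 0.031  0.0313] jaw -7.4 tilt [ 0.    0.1  -0.08] t 8.2 q6 -0.01 F [ 0.1 -0.1 -1.7] w 39.0
 shift tool [14.8 -0.7  0.3] turn x 0.2
side 0.59 [295. 224.  89.  52.]
```

View pics/s2.png

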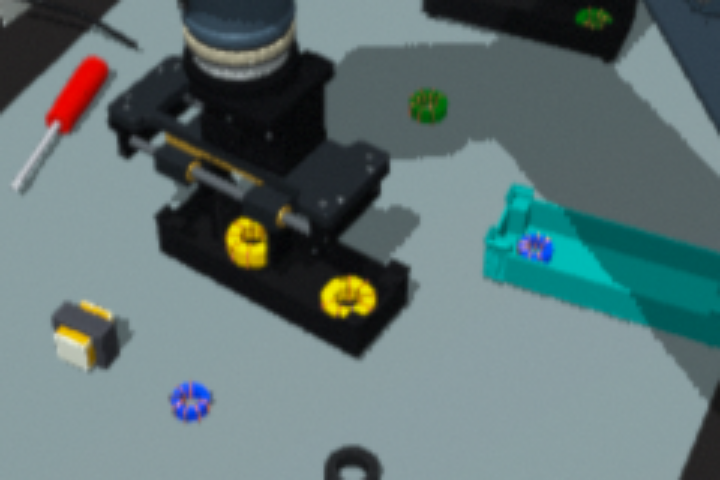

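The side crop shows the choke tilted in the jaws at (248,243): it brushed the near wall on the way down. I'll lower it gently with a light grip so the floor turns it flat.

```bash
python3 -m inch '[[30,[3,-0.7,0.3],[0,0,0]],[30,[3,0,0],[0,0,0]],[30,[2.5,0,0],[0,0,0]],[30,[2.5,0,0],[0,0,0]],[30,[2,0,0],[0,0,0]],[30,[0,0,0],[0,0,0]]]' 6
python3 - <<'E'
from h import *
go(.5789,.0307,.0165,np.radians(-7.6))
im=imaging.camera("side")
cv2.imwrite("pics/s3.png",cv2.resize(im[170:260,240:360],None,fx=4,fy=4)[:,:,::-1])
E
```

```text
time: 9.25
position: [0.5784, 0.0303, 0.0171]
tool_rot: [-0.531, -0.466, 0.532, -0.467]
ft_force: [-0.5, 0.3, 1.7]
grip_width: 0.04
pos [0.5784 0.0303 0.0171] jaw -7.5 tilt [ 0.   0.1 -0. ] t 9.2 q6 -0.01 F [-0.5  0.3  1.7] w 40.0
 shift tool [ 0.6  0.5 -0.4] turn x 0.1
```

View pics/s3.png

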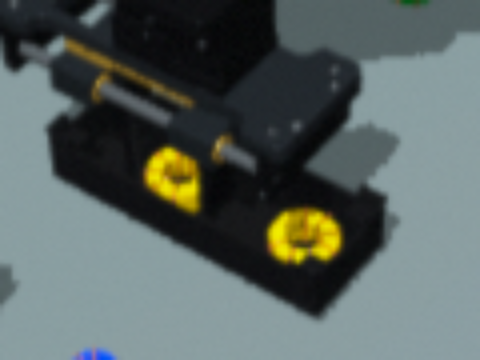

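```bash
python3 -m inch '[[30,[0.6,0,0],[0,0,0]],[56,[0,0,0],[0,0,0]],[56,[0,0,0],[0,0,0]],[56,[0,0,0],[0,0,0]],[56,[0,0,0],[0,0,0]],[56,[-15,0,0],[0,0,0]],[56,[-40,0,0],[0,0,0]],[56,[-50,0,0],[0,0,0]],[56,[-20,0,0],[0,0,0]],[56,[0,0,0],[0,0,0]]]'
python3 - <<'E'
from h import *
go(.541,-.197,.1,np.radians(3.5))
E
```

```text
time: 10.55
position: [0.5793, 0.0305, 0.1485]
tool_rot: [0.532, 0.465, -0.531, 0.468]
ft_force: [0.3, 0.6, -0.5]
grip_width: 0.0565
pos [0.5793 0.0305 0.1485] jaw -7.5 tilt [ 0.    0.1  -0.21] t 10.6 q6 -0.01 F [ 0.3  0.6 -0.5] w 56.5
 shift tool [ 48.9  -8.5 230.4] turn x -11.0
```

```bash
python3 -m inch '[[56,[0,-1.7,45],[0,0,0]],[56,[0,-1.7,45],[0,0,0]],[56,[0,-1.7,45],[0,0,0]],[56,[0,-1.7,45],[0,0,0]],[56,[0,-1.7,45],[0,0,0]],[56,[20,0,0],[-5.5,0,0]],[56,[20,0,0],[-5.5,0,0]],[56,[0,0,0],[0,0,0]],[56,[0,0,0],[0,0,0]],[56,[0,0,0],[0,0,0]]]'
python3 - <<'E'
from h import *
o=get_obs()["time"]
im=imaging.camera("wrist"); cp=imaging.camera_params("wrist")
for m,cf,b in masks("wrist","choke_green"):
    print(cf,np.round(b)); print(fit("choke_green",[(fill(m),cp)],np.array([.541,-.197,0])))
go(.541,-.197,.003,np.radians(3.5))
E
```

```text
time: 11.8
position: [0.5375, -0.1968, 0.1031]
tool_rot: [0.483, 0.517, -0.484, 0.515]
ft_force: [0.6, -0.5, -0.1]
grip_width: 0.056
0.92 [325. 202.  37.  42.]
(array([ 0.54017759, -0.19754244,  0.02402539]), np.float64(0.8395005000405438))
pos [ 0.5377 -0.1969  0.1033] jaw 3.8 tilt [ 0.   -0.09  0.13] t 11.9 q6 -0.61 F [-0.7  0.5 -0.1] w 55.9
 shift tool [100.3   3.5   0.5] turn x 0.3
```

```bash
python3 -m inch '[[56,[20,3,1],[0,0,0]],[56,[40,0,0],[0,0,0]],[56,[25,0,0],[0,0,0]],[56,[13,0,0],[0,0,0]],[56,[1.5,0,0],[0,0,0]],[56,[0,0,0],[0,0,0]],[56,[0,0,0],[0,0,0]]]'
python3 - <<'E'
from h import *
go(.5402,-.1975,.003,np.radians(3.5))
E
```

```text
time: 12.78
position: [0.5435, -0.1983, 0.0007]
tool_rot: [0.483, 0.515, -0.483, 0.517]
ft_force: [0.0, -0.7, -0.6]
grip_width: 0.0557
pos [ 0.5435 -0.1983  0.0007] jaw 3.8 tilt [ 0.    0.1  -0.12] t 12.8 q6 -0.61 F [ 0.  -0.7 -0.6] w 55.7
 shift tool [-2.3 -3.2 -1. ] turn x 0.3
```

```bash
python3 -m inch '[[56,[-2.3,-3.2,-1],[0,0,0]],[56,[0,0,0],[0,0,0]],[20,[0,0,0],[0,0,0]],[20,[0,0,0],[0,0,0]],[20,[0,0,0],[0,0,0]],[20,[0,0,0],[0,0,0]],[20,[-10,0,0],[0,0,0]],[20,[-30,0,0],[0,0,0]],[20,[-40,0,0],[0,0,0]],[20,[-20,0,0],[0,0,0]],[20,[0,0,0],[0,0,0]],[20,[0,0,0],[0,0,0]]]' 20
python3 - <<'E'
from h import *
a=np.radians(3.5); c=np.array([.5128,-.3482])+.0235*np.array([np.cos(a),np.sin(a)]); print(c)
go(*c,.1,a)
E
```

```text
time: 14.28
position: [0.5394, -0.197, 0.1075]
tool_rot: [0.483, 0.515, -0.483, 0.517]
ft_force: [-0.3, -0.3, -0.8]
grip_width: 0.0336
[ 0.53625617 -0.34676536]
pos [ 0.5394 -0.197   0.1075] jaw 3.8 tilt [ 0.    0.1  -0.14] t 14.3 q6 -0.61 F [-0.3 -0.3 -0.8] w 33.6
 shift tool [  7.7 -13.  149.2] turn x 0.3
```

```bash
python3 -m inch '[[20,[0,-3,37],[0,0,0]],[20,[0,-3,37],[0,0,0]],[20,[0,-3,37],[0,0,0]],[20,[0,-3,37],[0,0,0]],[20,[0,0,0],[0,0,0]],[20,[0,0,0],[0,0,0]],[20,[0,0,0],[0,0,0]]]'
python3 - <<'E'
from h import *
go(.5363,-.3468,.03,np.radians(3.5))
im=imaging.camera("wrist"); cp=imaging.camera_params("wrist")
for m,cf,b in masks("wrist","tray_green"):
    print(cf,np.round(b)); y=b[1]-b[3]/2
    print(ray((b[0],y),cp,.048), project(np.array([[.5128,-.3482+.032,.048]]),cp), project(np.array([[.5128,-.3482+.032,.039]]),cp))
E
```

```text
time: 15.15
position: [0.5327, -0.3442, 0.0981]
tool_rot: [0.483, 0.522, -0.483, 0.511]
ft_force: [0.5, -0.1, -0.7]
grip_width: 0.0334
pos [ 0.5327 -0.3442  0.0981] jaw 3.9 tilt [ 0.   -0.64  0.57] t 15.2 q6 -0.82 F [ 0.5 -0.1 -0.7] w 33.4
 shift tool [68.   4.1  3.6] turn x 0.4
0.83 [290. 210. 271.  87.]
[ 0.50807393 -0.30790123  0.048     ] [[296.76664935 178.39300122]] [[297.7535228  176.13656357]]
```

Run:
```python
from h import *
im=imaging.camera("wrist").copy(); cp=imaging.camera_params("wrist")
m=[d for d in imaging.cut_out("wrist","tray_green")]
Rz=R.from_euler('z',np.radians(3.5)).as_matrix()
for q in model("tray_green"):
    for a in project(q@Rz.T+[.5128,-.3482,0],cp): cv2.circle(im,tuple(int(v) for v in np.round(a)),2,(255,0,255),-1)
cs,_=cv2.findContours(m[0]["pixels"].astype(np.uint8),0,1); cv2.drawContours(im,cs,-1,(0,255,255),1)
cv2.imwrite("pics/w3.png",im[:,:,::-1])
```

```text
(no output)
```

View pics/w3.png

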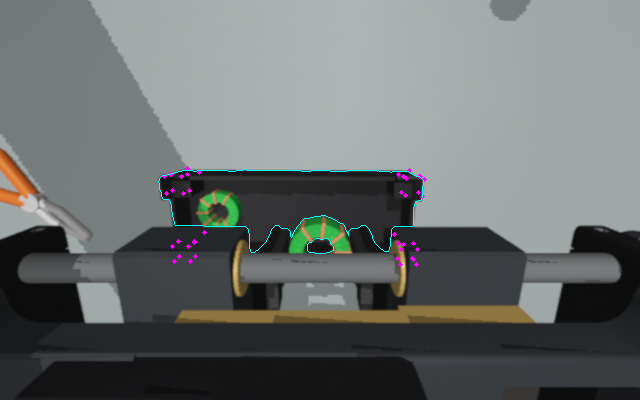

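The tray model overlay matches the green tray, with rim corners near (163,180) and (422,178). The choke in the jaws is level at (320,236).

```bash
python3 -m inch '[[20,[0,3,3.6],[0,-0.6,0.5]],[20,[0,0,0],[0,0,0]],[20,[25,0,0],[0,0,0]],[20,[10,0,0],[0,0,0]],[20,[0,0,0],[0,0,0]],[20,[0,0,0],[0,0,0]]]'
python3 - <<'E'
from h import *
go(.5353,-.3468,.0155,np.radians(3.5))
E
```

```text
time: 16.1
position: [0.5382, -0.3483, 0.0649]
tool_rot: [0.482, 0.515, -0.482, 0.519]
ft_force: [0.1, 0.2, -1.5]
grip_width: 0.0333
pos [ 0.5382 -0.3483  0.0649] jaw 4.0 tilt [ 0.    0.23 -0.17] t 16.1 q6 -0.82 F [ 0.1  0.2 -1.5] w 33.3
 shift tool [49.4 -3.  -1.9] turn x 0.5
```

```bash
python3 -m inch '[[20,[10,-3,-1.9],[0,0,0]],[20,[15,0,0],[0,0,0]],[20,[10,0,0],[0,0,0]],[20,[6,0,0],[0,0,0]],[20,[3,0,0],[0,0,0]],[20,[0,0,0],[0,0,0]],[20,[0,0,0],[0,0,0]]]' 8
python3 - <<'E'
from h import *
go(.5353,-.3468,.0155,np.radians(3.5))
E
```

```text
time: 16.98
position: [0.5355, -0.3472, 0.0185]
tool_rot: [0.482, 0.515, -0.482, 0.519]
ft_force: [-0.4, 0.1, -0.2]
grip_width: 0.0337
pos [ 0.5355 -0.3472  0.0185] jaw 4.0 tilt [ 0.    0.29 -0.23] t 17.0 q6 -0.82 F [-0.4  0.1 -0.2] w 33.7
 shift tool [ 3.  -0.2 -0.4] turn x 0.5
```

```bash
python3 -m inch '[[20,[2,0,0],[0,0,0]],[20,[1.5,0,0],[0,0,0]],[20,[0,0,0],[0,0,0]],[50,[0,0,0],[0,0,0]],[50,[0,0,0],[0,0,0]],[50,[0,0,0],[0,0,0]],[50,[-15,0,0],[0,0,0]],[50,[-40,0,0],[0,0,0]],[50,[-50,0,0],[0,0,0]],[50,[-40,0,0],[0,0,0]],[50,[0,0,0],[0,0,0]],[50,[0,0,0],[0,0,0]]]'
python3 - <<'E'
from h import *
go(.556,.160,.1,np.radians(0))
E
```

```text
time: 18.48
position: [0.5355, -0.3469, 0.1692]
tool_rot: [0.482, 0.513, -0.482, 0.521]
ft_force: [-0.4, -0.5, -0.7]
grip_width: 0.0501
pos [ 0.5355 -0.3469  0.1692] jaw 4.0 tilt [ 0.    0.48 -0.42] t 18.5 q6 -0.82 F [-0.4 -0.5 -0.7] w 50.1
 shift tool [  65.4   55.2 -504.9] turn x 4.0
```

```bash
python3 -m inch '[[50,[0,5.5,-50],[0,0,0]],[50,[0,5.5,-50],[0,0,0]],[50,[0,5.5,-50],[0,0,0]],[50,[0,5.5,-50],[0,0,0]],[50,[0,5.5,-50],[0,0,0]],[50,[0,5.5,-50],[0,0,0]],[50,[0,5.5,-50],[0,0,0]],[50,[0,5.5,-50],[0,0,0]],[50,[0,5.5,-50],[0,0,0]],[50,[0,5.5,-50],[4,0,0]],[50,[20,0,0],[0,0,0]],[50,[0,0,0],[0,0,0]]]'
python3 -m inch '[[50,[20,0,0],[0,0,0]],[50,[20,0,0],[0,0,0]],[50,[0,0,0],[0,0,0]],[50,[0,0,0],[0,0,0]]]'
python3 - <<'E'
from h import *
im=imaging.camera("wrist"); cp=imaging.camera_params("wrist")
for m,cf,b in masks("wrist","choke_blue"):
    print(cf,np.round(b)); print(fit("choke_blue",[(fill(m),cp)],np.array([.556,.16,0])))
go(.556,.160,.003,np.radians(0))
E
```

```text
time: 19.98
position: [0.5469, 0.1721, 0.1298]
tool_rot: [-0.495, -0.503, 0.507, -0.494]
ft_force: [-0.4, -0.3, 0.3]
grip_width: 0.0501
time: 20.48
position: [0.5463, 0.1701, 0.0891]
tool_rot: [-0.496, -0.503, 0.508, -0.493]
ft_force: [-0.2, 0.3, -0.2]
grip_width: 0.05
0.64 [335. 218.  35.  28.]
(array([ 0.55373946,  0.15945919, -0.01987879]), np.float64(0.7811623131587152))
pos [0.5463 0.1703 0.0893] jaw -0.5 tilt [0.   0.16 1.26] t 20.6 q6 0.12 F [-0.2 -0.9  0.5] w 49.8
 shift tool [86.1 11.6  9.9] turn x -0.5
```

```bash
python3 -m inch '[[50,[0,9,10],[0,0.2,1.3]],[50,[0,0,0],[0,0,0]],[50,[15,0,0],[0,0,0]],[50,[15,0,0],[0,0,0]],[50,[0,0,0],[0,0,0]],[50,[0,0,0],[0,0,0]]]'
python3 - <<'E'
from h import *
go(.555,.160,.003,np.radians(0))
E
```

```text
time: 21.32
position: [0.5565, 0.1593, 0.0578]
tool_rot: [0.503, 0.497, -0.501, 0.498]
ft_force: [-0.3, 0.2, 0.3]
grip_width: 0.05
pos [0.5565 0.1593 0.0578] jaw -0.5 tilt [ 0.   -0.06 -0.2 ] t 21.3 q6 0.09 F [-0.3  0.2  0.3] w 50.0
 shift tool [54.8 -1.7 -0.7] turn x -0.5
```

```bash
python3 -m inch '[[50,[15,-1.5,-0.7],[0,0,0]],[50,[20,0,0],[0,0,0]],[50,[12,0,0],[0,0,0]],[50,[5,0,0],[0,0,0]],[50,[1,0,0],[0,0,0]],[50,[0,0,0],[0,0,0]],[16,[0,0,0],[0,0,0]],[16,[0,0,0],[0,0,0]],[16,[0,0,0],[0,0,0]],[16,[0,0,0],[0,0,0]],[16,[0,0,0],[0,0,0]]]' 15
python3 - <<'E'
from h import *
go(.555,.160,.003,np.radians(0))
E
```

```text
time: 22.7
position: [0.5563, 0.1607, 0.0034]
tool_rot: [0.504, 0.496, -0.5, 0.499]
ft_force: [0.4, 0.3, 0.3]
grip_width: 0.0274
pos [0.5563 0.1607 0.0034] jaw -0.5 tilt [ 0.   -0.08 -0.42] t 22.7 q6 0.09 F [0.4 0.3 0.3] w 27.4
 shift tool [ 0.4 -1.3  0.7] turn x -0.5
```

Gripped at 27.4 mm. Next I lift it and carry it to the blue tray, whose choke spot is about (0.5248, 0.384).

```bash
python3 -m inch '[[16,[-10,0,0],[0,0,0]],[16,[-30,0,0],[0,0,0]],[16,[-40,0,0],[0,0,0]],[16,[-20,0,0],[0,0,0]],[16,[0,-6,-44],[0,0,0]],[16,[0,-6,-44],[0,0,0]],[16,[0,-6,-44],[0,0,0]],[16,[0,-6,-44],[0,0,0]],[16,[0,-6,-44],[0,0,0]],[16,[0,0,0],[0,0,0]],[16,[0,0,0],[0,0,0]]]'
python3 - <<'E'
from h import *
go(.5248,.384,.06,np.radians(0))
imaging.camera("wrist"); cp=imaging.camera_params("wrist")
im=imaging.camera("wrist").copy()
Rz=np.eye(3)
for q in model("tray_blue"):
    for a in project(q@Rz.T+[.5013,.3845,0],cp): cv2.circle(im,tuple(int(v) for v in np.round(a)),2,(255,0,255),-1)
cv2.imwrite("pics/w4.png",im[:,:,::-1])
E
```

```text
time: 24.08
position: [0.5284, 0.3865, 0.1139]
tool_rot: [0.507, 0.495, -0.498, 0.5]
ft_force: [0.1, 0.2, -0.3]
grip_width: 0.0275
pos [0.5284 0.3865 0.1139] jaw -0.6 tilt [ 0.   -0.19 -0.8 ] t 24.1 q6 0.48 F [ 0.1  0.2 -0.3] w 27.5
 shift tool [53.8 -4.3  2.8] turn x -0.6
```

View pics/w4.png

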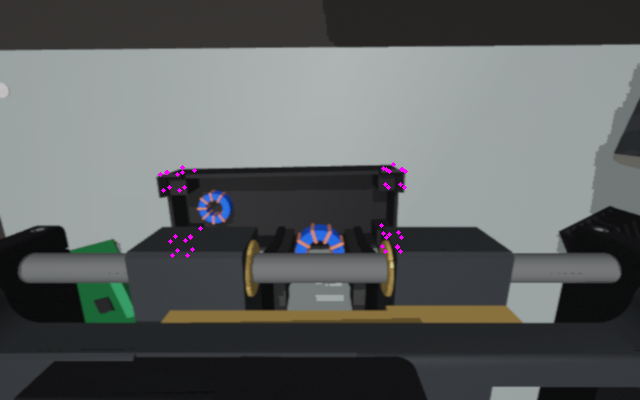

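The overlay fits the black blue-sample tray (rim corners (160,180) and (405,172)), and the held choke is level at (320,240). Lowering it.

```bash
python3 -m inch '[[16,[0,-4,2.8],[-0.6,-0.2,-0.8]],[16,[0,0,0],[0,0,0]],[16,[25,0,0],[0,0,0]],[16,[20,0,0],[0,0,0]],[16,[0,0,0],[0,0,0]],[16,[0,0,0],[0,0,0]]]' 8
python3 - <<'E'
from h import *
go(.5248,.384,.016,np.radians(0))
E
```

```text
time: 24.92
position: [0.5269, 0.3789, 0.0693]
tool_rot: [0.502, 0.498, -0.502, 0.498]
ft_force: [-0.1, -0.8, -0.4]
grip_width: 0.0277
pos [0.5269 0.3789 0.0693] jaw -0.4 tilt [ 0.   -0.   -0.01] t 24.9 q6 0.46 F [-0.1 -0.8 -0.4] w 27.7
 shift tool [53.3 -2.2 -5.1] turn x -0.4
```

```bash
python3 -m inch '[[16,[0,-2,-5],[0,0,0]],[16,[15,0,0],[0,0,0]],[16,[15,0,0],[0,0,0]],[16,[12,0,0],[0,0,0]],[16,[6,0,0],[0,0,0]],[16,[3,0,0],[0,0,0]],[16,[0,0,0],[0,0,0]],[16,[0,0,0],[0,0,0]]]' 8
python3 - <<'E'
from h import *
go(.5248,.384,.0155,np.radians(0))
E
```

```text
time: 25.92
position: [0.5257, 0.3847, 0.0159]
tool_rot: [0.503, 0.498, -0.501, 0.498]
ft_force: [0.3, 0.3, -0.1]
grip_width: 0.0274
pos [0.5257 0.3847 0.0159] jaw -0.4 tilt [ 0.   -0.06 -0.11] t 25.9 q6 0.47 F [ 0.3  0.3 -0.1] w 27.4
 shift tool [ 0.4 -0.9  0.7] turn x -0.4
```

```bash
python3 -m inch '[[16,[0.4,0,0],[0,0,0]],[44,[0,0,0],[0,0,0]],[44,[0,0,0],[0,0,0]],[44,[0,0,0],[0,0,0]],[44,[-15,0,0],[0,0,0]],[44,[-40,0,0],[0,0,0]],[44,[-50,0,0],[0,0,0]],[44,[-50,0,0],[0,0,0]],[44,[0,0,52],[0,0,0]],[87,[0,0,52],[0,0,0]],[87,[0,0,52],[0,0,0]],[87,[0,0,52],[0,0,0]]]'
python3 -m inch '[[87,[0,1,55],[0,0,0]],[87,[0,1,55],[0,0,0]],[87,[0,1,55],[0,0,0]],[87,[0,1,55],[0,0,0]],[87,[0,0,55],[0,0,0]],[87,[0,0,55],[0,0,0]],[87,[0,0,55],[0,0,0]],[87,[0,0,55],[0,0,0]],[87,[0,0,55],[0,0,0]],[87,[0,0,20],[0,0,0]],[87,[0,0,0],[0,0,0]],[87,[0,0,0],[0,0,0]]]'
python3 - <<'E'
from h import *
go(.5128,-.3482,.15,np.radians(-86.5))
tp={}
for c in ["top","side"]:
    im=imaging.camera(c); cv2.imwrite(f"pics/{c}5.png",im[:,:,::-1]); tp[c]=imaging.camera_params(c)
    for n,g in [("tray_yellow",(.5556,.0338,-.133)),("tray_blue",(.5013,.384,0.)),("tray_green",(.5128,-.3482,.06))]:
        q=project(np.array([[g[0],g[1],.02]]),tp[c])[0]
        for m,cf,b in masks(c,n):
            if np.hypot(*(np.array(b[:2])-q))<20 and m.sum()>800: p,i=fit(n,[(fill(m),tp[c])],np.array(g)); print(c,n,np.round(p,4),round(i,3))
E
```

```text
time: 27.42
position: [0.5277, 0.1762, 0.1852]
tool_rot: [0.506, 0.497, -0.493, 0.503]
ft_force: [0.6, -0.2, -1.1]
grip_width: 0.0661
time: 28.92
position: [0.5328, -0.3584, 0.1971]
tool_rot: [0.51, 0.489, -0.491, 0.509]
ft_force: [0.4, -0.2, -0.0]
grip_width: 0.0871
pos [ 0.5328 -0.3584  0.1971] jaw -0.2 tilt [ 0.    0.02 -2.21] t 28.9 q6 -0.79 F [ 0.4 -0.2 -0. ] w 87.1
 shift tool [ 46.3 -21.9 -10.1] turn x 86.3
top tray_yellow [ 0.5554  0.0338 -0.1296] 0.957
top tray_blue [0.5017 0.3863 0.0073] 0.952
top tray_green [ 0.5136 -0.3467  0.0449] 0.919
side tray_yellow [ 0.557   0.0287 -0.1568] 0.922
side tray_blue [ 0.5019  0.3818 -0.001 ] 0.963
side tray_green [ 0.5141 -0.356   0.0568] 0.891
```

View pics/side5.png

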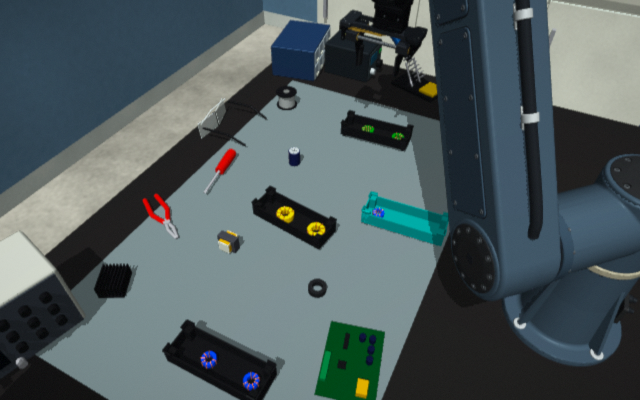

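```bash
python3 -m inch '[[87,[0,-20,-10],[0,0,0]],[87,[0,0,0],[0,0,-2.2]],[87,[0,0,0],[10.7,0,0]],[87,[0,0,0],[10.7,0,0]],[87,[0,0,0],[10.7,0,0]],[87,[0,0,0],[10.7,0,0]],[87,[0,0,0],[10.7,0,0]],[87,[0,0,0],[10.7,0,0]],[87,[0,0,0],[10.7,0,0]],[87,[0,0,0],[10.7,0,0]],[87,[0,0,0],[0,0,0]],[87,[0,0,0],[0,0,0]]]'
python3 - <<'E'
from h import *
go(.5134,-.3475,.15,np.radians(-86.8))
im=imaging.camera("wrist").copy(); cp=imaging.camera_params("wrist")
for d in imaging.cut_out("wrist","tray_green"):
    print(d["confidence"],np.round(d["box"]))
    cs,_=cv2.findContours(d["pixels"].astype(np.uint8),0,1); cv2.drawContours(im,cs,-1,(0,255,255),1)
Rz=R.from_euler('z',np.radians(3.2)).as_matrix()
for q in model("tray_green"):
    for a in project(q@Rz.T+[.5134,-.3475,0],cp): cv2.circle(im,tuple(int(v) for v in np.round(a)),2,(255,0,255),-1)
cv2.imwrite("pics/w6.png",im[:,:,::-1])
E
```

```text
time: 30.82
position: [0.513, -0.3464, 0.1957]
tool_rot: [-0.706, -0.024, 0.707, -0.024]
ft_force: [-0.4, 0.0, 0.3]
grip_width: 0.0873
pos [ 0.513  -0.3464  0.1957] jaw -86.1 tilt [0.   0.11 0.  ] t 30.8 q6 0.73 F [-0.4  0.   0.3] w 87.3
 shift tool [45.7  1.1 -0.4] turn x 0.7
0.79 [323. 171.  70. 165.]
```

View pics/w6.png

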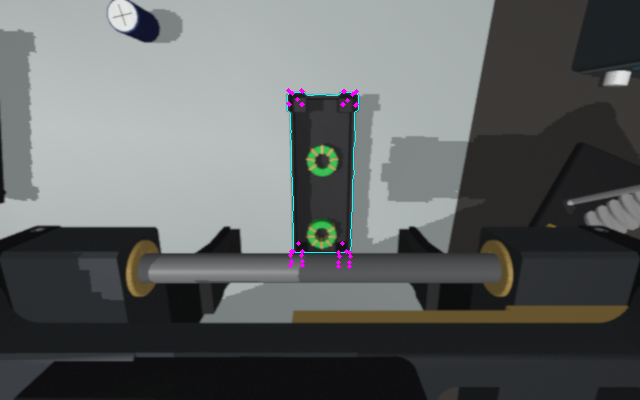

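```bash
cat >> h.py <<'E'
def wfit(name,p0,z0=0.,row=225):
    imaging.camera("wrist"); cp=imaging.camera_params("wrist"); out=[]
    global sil
    s0=sil
    def sil(*a):
        s=s0(*a); s[row:]=0; return s
    for m,cf,b in masks("wrist",name):
        if m.sum()<2000: continue
        m=fill(m); m[row:]=0
        p,i=fit(name,[(m,cp)],np.array(p0),z0); out.append(p); print(name,round(cf,2),"xy",np.round(p[:2],4),"yaw",round(np.degrees(p[2]),2),"iou",round(i,3))
    sil=s0
    return out
E
python3 -m inch '[[87,[15,0,0],[0.7,0,0]],[87,[30,0,0],[0,0,0]],[87,[0,0,0],[0,0,0]],[87,[0,0,0],[0,0,0]]]'
python3 - <<'E'
from h import *
p=wfit("tray_green",(.5134,-.3475,.056))[0]
go(p[0],p[1],.008,p[2]-np.pi/2)
E
```

```text
time: 31.42
position: [0.5129, -0.3465, 0.1485]
tool_rot: [-0.706, -0.02, 0.708, -0.02]
ft_force: [0.7, 0.4, -0.1]
grip_width: 0.0867
tray_green 0.91 xy [ 0.5108 -0.3484] yaw 3.79 iou 0.97
pos [ 0.5128 -0.3464  0.1487] jaw -86.8 tilt [0.   0.11 0.  ] t 31.5 q6 0.74 F [0.7 0.  0.2] w 86.9
 shift tool [140.7   2.    1.8] turn x -0.6
```

```bash
python3 -m inch '[[87,[20,1.9,1.8],[-0.6,0,0]],[87,[45,0,0],[0,0,0]],[87,[40,0,0],[0,0,0]],[87,[15,0,0],[0,0,0]],[87,[10,0,0],[0,0,0]],[87,[0,0,0],[0,0,0]],[87,[0,0,0],[0,0,0]]]'
python3 - <<'E'
from h import *
go(.5108,-.3484,.008,np.radians(-86.3))
E
```

```text
time: 32.4
position: [0.5175, -0.3546, 0.0243]
tool_rot: [0.711, 0.019, -0.703, 0.029]
ft_force: [-0.2, -0.6, 0.5]
grip_width: 0.0872
pos [ 0.5175 -0.3546  0.0243] jaw -86.2 tilt [ 0.   -0.64 -0.83] t 32.4 q6 0.73 F [-0.2 -0.6  0.5] w 87.2
 shift tool [16.1 -6.9  6.4] turn x 0.1
```

```bash
python3 -m inch '[[87,[0,-6.5,6.4],[0,0,0]],[87,[0,0,0],[0,-0.6,-0.8]],[87,[0,0,0],[0,0,0]],[87,[0,0,0],[0,0,0]]]'
python3 - <<'E'
from h import *
go(.5108,-.3484,.008,np.radians(-86.3))
E
```

```text
time: 32.9
position: [0.5112, -0.349, 0.0267]
tool_rot: [0.708, 0.023, -0.706, 0.025]
ft_force: [-0.1, 0.4, 0.3]
grip_width: 0.0869
pos [ 0.5112 -0.349   0.0267] jaw -86.2 tilt [ 0.   -0.16 -0.16] t 32.9 q6 0.72 F [-0.1  0.4  0.3] w 86.9
 shift tool [18.7 -0.7  0.4] turn x 0.1
```

Close on the tray, then lift slowly so it doesn't swing.

```bash
python3 -m inch '[[87,[10,-0.6,0.4],[0,-0.1,-0.1]],[87,[8,0,0],[0,0,0]],[87,[0,0,0],[0,0,0]],[55,[0,0,0],[0,0,0]],[55,[0,0,0],[0,0,0]],[55,[0,0,0],[0,0,0]],[55,[0,0,0],[0,0,0]],[55,[0,0,0],[0,0,0]]]' 30
python3 -m inch '[[55,[-5,0,0],[0,0,0]],[55,[-10,0,0],[0,0,0]],[55,[0,0,0],[0,0,0]],[55,[0,0,0],[0,0,0]]]'
python3 - <<'E'
from h import *
go(.5128,-.3485,.1,np.radians(-86.3))
E
```

```text
time: 33.9
position: [0.5107, -0.3485, 0.0067]
tool_rot: [0.707, 0.023, -0.707, 0.024]
ft_force: [-0.3, -0.4, -0.8]
grip_width: 0.0638
time: 34.4
position: [0.5104, -0.3481, 0.0228]
tool_rot: [-0.707, -0.024, 0.707, -0.024]
ft_force: [-1.0, -0.5, -1.5]
grip_width: 0.0637
pos [ 0.5104 -0.3481  0.0228] jaw -86.2 tilt [0.   0.   0.01] t 34.4 q6 0.72 F [-1.  -0.5 -1.5] w 63.7
 shift tool [-77.2   0.6  -2.4] turn x 0.1
```

```bash
python3 -m inch '[[55,[-15,0,0],[0,0,0]],[55,[-30,0,0],[0,0,0]],[55,[-35,0,0],[0,0,0]],[55,[-30,0,0],[0,0,0]],[55,[-10,0,0],[0,0,0]],[55,[0,0,0],[0,0,0]],[55,[0,0,0],[0,0,0]]]'
python3 - <<'E'
from h import *
go(.5545,.033,.12,np.radians(-97.5))
E
```

```text
time: 35.28
position: [0.5094, -0.3472, 0.1479]
tool_rot: [-0.706, -0.024, 0.707, -0.023]
ft_force: [0.5, -0.1, -1.4]
grip_width: 0.0637
pos [ 0.5094 -0.3472  0.1479] jaw -86.2 tilt [0.   0.08 0.1 ] t 35.3 q6 0.72 F [ 0.5 -0.1 -1.4] w 63.7
 shift tool [  28.4 -376.3  -70.3] turn x 11.3
```

```bash
python3 -m inch '[[55,[0,-15,-3],[0,0,0]],[55,[0,-30,-6],[0,0,0]],[55,[0,-38,-7],[0,0,0]],[55,[0,-38,-7],[0,0,0]],[55,[0,-38,-7],[0,0,0]],[55,[0,-38,-7],[0,0,0]],[55,[0,-38,-7],[0,0,0]],[55,[0,-38,-7],[0,0,0]],[55,[0,-38,-7],[0,0,0]],[55,[0,-30,-5],[0,0,0]],[55,[0,-12,-2],[0,0,0]],[55,[0,0,0],[0,0,0]]]' 
python3 -m inch '[[55,[0,0,0],[3,0,0]],[55,[0,0,0],[3,0,0]],[55,[0,0,0],[3,0,0]],[55,[0,0,0],[2,0,0]],[55,[0,0,0],[0,0,0]],[55,[0,0,0],[0,0,0]]]'
python3 - <<'E'
from h import *
go(.5545,.033,.1,np.radians(-97.5))
E
```

```text
time: 36.78
position: [0.5419, 0.0331, 0.1384]
tool_rot: [-0.697, -0.03, 0.716, -0.018]
ft_force: [0.2, -0.5, -2.0]
grip_width: 0.0637
time: 37.52
position: [0.5408, 0.0274, 0.1371]
tool_rot: [-0.695, 0.043, 0.716, 0.052]
ft_force: [-0.6, -0.2, -2.4]
grip_width: 0.0637
pos [0.5408 0.0274 0.1371] jaw -97.8 tilt [0.   1.78 0.59] t 37.5 q6 1.54 F [-0.6 -0.2 -2.4] w 63.7
 shift tool [ 36.7  -7.  -14. ] turn x -0.3
```

```bash
python3 -m inch '[[55,[0,0,0],[0,1,0.3]],[55,[0,0,0],[0,0.8,0.3]],[55,[0,-4,-8],[0,0,0]],[55,[0,-3,-6],[0,0,0]],[55,[0,0,0],[0,0,0]],[55,[0,0,0],[0,0,0]]]'
python3 - <<'E'
from h import *
go(.5545,.033,.1,np.radians(-97.5))
z=get_obs()["position"][2]-.0067
im=imaging.camera("side"); cp=imaging.camera_params("side")
cv2.imwrite("pics/s7.png",cv2.resize(im[120:290,200:420],None,fx=3.5,fy=3.5)[:,:,::-1])
for n,z0 in [("tray_green",z),("tray_yellow",0)]:
    for m,cf,b in masks("side",n): 
        if np.hypot(b[0]-295,b[1]-200)<50: p,i=fit(n,[(fill(m),cp)],np.array([.5556,.03,-.135]),z0); print(n,cf,np.round(b),np.round(p,4),round(i,3))
E
```

```text
time: 38.28
position: [0.557, 0.0332, 0.1372]
tool_rot: [0.707, -0.048, -0.704, -0.047]
ft_force: [0.5, -1.0, -2.5]
grip_width: 0.0638
pos [0.557  0.0332 0.1372] jaw -97.7 tilt [ 0.   -0.18 -0.04] t 38.3 q6 1.56 F [ 0.5 -1.  -2.5] w 63.8
 shift tool [37.1  0.5  2.6] turn x -0.2
tray_green 0.6 [311. 181.  53.  44.] [ 0.5565  0.0242 -0.2522] 0.486
tray_yellow 0.74 [297. 219.  87.  60.] [ 0.5559  0.0293 -0.1336] 0.934
```

View pics/s7.png

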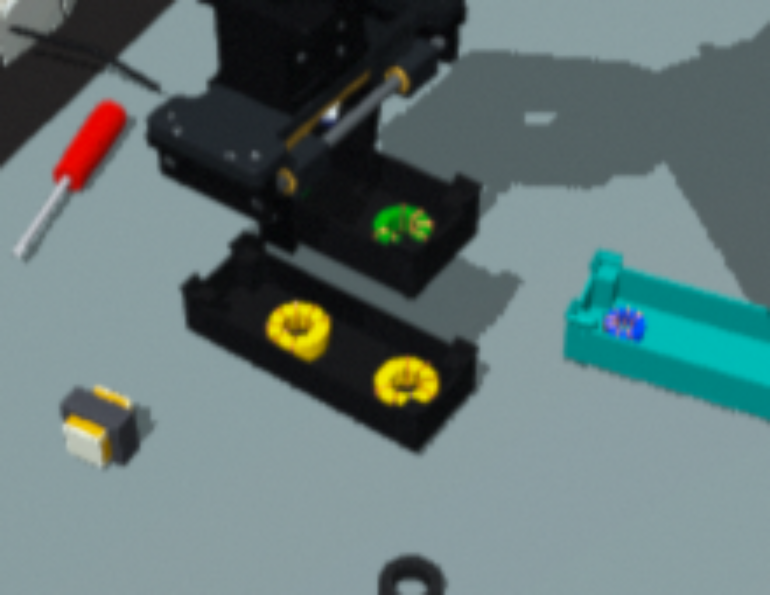

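Run:
```python
from h import *
cp=imaging.camera_params("side"); f=lambda u,v:(200+u/3.5,120+v/3.5)
z=get_obs()["position"][2]-.0067
# crop points: (near lower corner), (right rim-lug top corner)
y=ray(f(418,450),cp,.010); g=ray(f(412,297),cp,z+.010); print(y,g,(g-y)*1e3)
y=ray(f(472,345),cp,.048); g=ray(f(478,184),cp,z+.048); print(y,g,(g-y)*1e3)
go(.5545,.033,.1,np.radians(-97.5))
```

```text
[0.46917839 0.0733953  0.01      ] [0.47357458 0.07541988 0.14049054] [  4.39619371   2.02458118 130.49054349]
[0.46325873 0.01316073 0.048     ] [0.46410966 0.01448403 0.17849054] [  0.85093213   1.32329749 130.49054349]
pos [0.5568 0.033  0.1372] jaw -97.7 tilt [ 0.   -0.18 -0.04] t 38.4 q6 1.56 F [-0.1 -0.2 -1.9] w 63.7
 shift tool [37.2  0.3  2.4] turn x -0.2
```

```bash
python3 -m inch '[[55,[0,0.5,2.4],[0,-0.1,0]],[55,[15,0,0],[0,0,0]],[55,[25,0,0],[0,0,0]],[55,[20,0,0],[0,0,0]],[55,[10,0,0],[0,0,0]],[55,[4,0,0],[0,0,0]],[55,[0,0,0],[0,0,0]],[55,[0,0,0],[0,0,0]]]'
python3 - <<'E'
from h import *
go(.5545,.0325,.0457,np.radians(-97.5))
E
```

```text
time: 39.42
position: [0.5539, 0.0324, 0.059]
tool_rot: [0.706, -0.048, -0.705, -0.047]
ft_force: [0.2, 0.6, -2.1]
grip_width: 0.0635
pos [0.5539 0.0324 0.059 ] jaw -97.7 tilt [ 0.   -0.06 -0.05] t 39.4 q6 1.56 F [ 0.2  0.6 -2.1] w 63.5
 shift tool [13.3 -0.2 -0.6] turn x -0.2
```

```bash
python3 -m inch '[[55,[3,-0.2,-0.5],[-0.2,0,0]],[55,[3,0,0],[0,0,0]],[55,[2,0,0],[0,0,0]],[55,[0,0,0],[0,0,0]],[55,[0,0,0],[0,0,0]]]' 12
python3 - <<'E'
from h import *
go(.5545,.0325,.0457,np.radians(-97.5))
im=imaging.camera("side"); cv2.imwrite("pics/s8.png",cv2.resize(im[150:270,220:380],None,fx=4.5,fy=4.5)[:,:,::-1])
E
```

```text
time: 40.05
position: [0.5555, 0.0325, 0.0518]
tool_rot: [0.707, -0.047, -0.704, -0.046]
ft_force: [0.0, 0.7, -1.7]
grip_width: 0.064
pos [0.5555 0.0325 0.0518] jaw -97.5 tilt [ 0.   -0.23 -0.05] t 40.0 q6 1.56 F [ 0.   0.7 -1.7] w 64.0
 shift tool [6.1 0.1 1. ] turn x -0.0
```

View pics/s8.png

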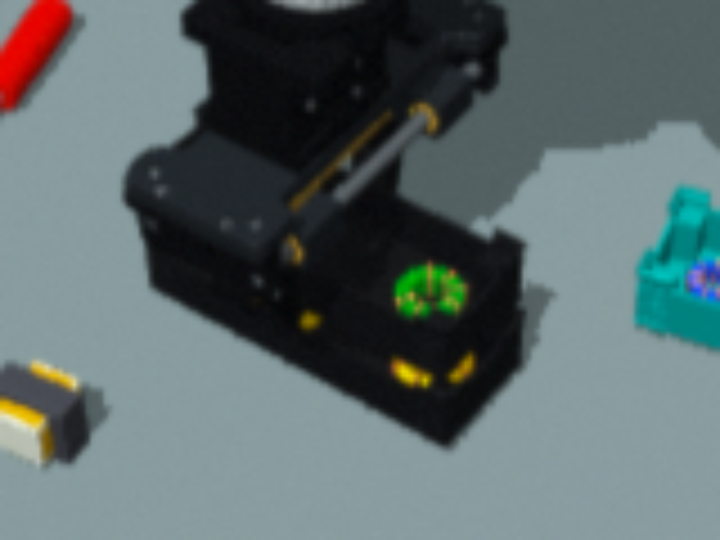

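The side crop shows the green tray level and lined up about 6 mm above its seat (corner at (445,385) over (447,445)). Continuing down.

```bash
python3 -m inch '[[55,[2.5,0,0.7],[0,0,0]],[55,[2,0,0],[0,0,0]],[55,[2,0,0],[0,0,0]],[55,[1,0,0],[0,0,0]],[55,[0,0,0],[0,0,0]],[55,[0,0,0],[0,0,0]]]' 12
python3 - <<'E'
from h import *
go(.5545,.0325,.0457,np.radians(-97.5))
E
```

```text
time: 40.85
position: [0.555, 0.0325, 0.0457]
tool_rot: [0.707, -0.047, -0.704, -0.046]
ft_force: [-0.8, -1.1, -1.0]
grip_width: 0.0639
pos [0.555  0.0325 0.0457] jaw -97.5 tilt [ 0.   -0.28 -0.05] t 40.9 q6 1.56 F [-0.8 -1.1 -1. ] w 63.9
 shift tool [-0.   0.1  0.5] turn x -0.0
```

```bash
python3 -m inch '[[55,[1,0,0],[0,0,0]],[55,[0,0,0],[0,0,0]]]' 12
python3 -m inch '[[55,[1.2,0,0],[0,0,0]],[55,[0,0,0],[0,0,0]]]' 12
```

```text
time: 41.1
position: [0.5551, 0.0325, 0.0456]
tool_rot: [0.707, -0.047, -0.704, -0.046]
ft_force: [-0.8, 0.4, 0.6]
grip_width: 0.064
time: 41.35
position: [0.5551, 0.0326, 0.0455]
tool_rot: [0.707, -0.047, -0.704, -0.046]
ft_force: [-1.3, -0.2, 1.1]
grip_width: 0.064
```

```bash
python3 -m inch '[[87,[0,0,0],[0,0,0]],[87,[0,0,0],[0,0,0]],[87,[0,0,0],[0,0,0]],[87,[0,0,0],[0,0,0]],[87,[-10,0,0],[0,0,0]],[87,[-30,0,0],[0,0,0]],[87,[-40,0,0],[0,0,0]],[87,[-40,0,0],[0,0,0]],[87,[-20,0,0],[0,0,0]],[87,[0,0,0],[0,0,0]],[87,[0,0,0],[0,0,0]]]'
python3 - <<'E'
from h import *
wfit("tray_green",(.555,.0325,-.131),.039)
go(.5013,.385,.18,np.radians(-90))
E
```

```text
time: 42.72
position: [0.5547, 0.0327, 0.1912]
tool_rot: [0.708, -0.047, -0.703, -0.046]
ft_force: [-0.6, 0.6, -1.0]
grip_width: 0.0876
tray_green 0.82 xy [0.555  0.0326] yaw -7.49 iou 0.972
pos [0.5546 0.0327 0.1907] jaw -97.5 tilt [ 0.   -0.37 -0.05] t 42.8 q6 1.56 F [-0.8  0.4 -0.4] w 87.0
 shift tool [   9.8 -342.3   98.9] turn x -7.5
```

```bash
python3 -m inch '[[87,[0,-43,12.4],[0,0,0]],[87,[0,-43,12.4],[0,0,0]],[87,[0,-43,12.4],[0,0,0]],[87,[0,-43,12.4],[0,0,0]],[87,[0,-43,12.4],[0,0,0]],[87,[0,-43,12.4],[0,0,0]],[87,[0,-43,12.4],[0,0,0]],[87,[0,-36,12],[0,0,0]],[87,[20,0,0],[-7.5,0,0]],[87,[10,0,0],[0,0,0]],[87,[0,0,0],[0,0,0]],[87,[0,0,0],[0,0,0]]]'
python3 - <<'E'
from h import *
p=wfit("tray_blue",(.5013,.385,0.))[0]
go(p[0],p[1],.0067,p[2]-np.pi/2)
E
```

```text
time: 44.32
position: [0.4946, 0.3875, 0.1436]
tool_rot: [-0.701, 0.005, 0.713, -0.002]
ft_force: [-0.6, -0.5, -0.2]
grip_width: 0.087
tray_blue 0.79 xy [0.4997 0.3832] yaw 0.3 iou 0.972
pos [0.4949 0.3875 0.144 ] jaw -90.3 tilt [ 0.    0.92 -0.52] t 44.4 q6 2.06 F [ 0.1  0.  -0.4] w 86.9
 shift tool [137.2   3.   -7.1] turn x -0.6
```

```bash
python3 -m inch '[[87,[0,0,0],[-0.6,0.9,-0.5]],[87,[20,3,-5],[0,0,0]],[87,[40,0,0],[0,0,0]],[87,[35,0,0],[0,0,0]],[87,[10,0,0],[0,0,0]],[87,[0,0,0],[0,0,0]],[87,[0,0,0],[0,0,0]]]'
python3 - <<'E'
from h import *
go(.4997,.3832,.0067,np.radians(-89.7))
E
```

```text
time: 45.3
position: [0.5054, 0.3856, 0.0434]
tool_rot: [0.712, 0.004, -0.702, -0.001]
ft_force: [-0.8, -0.7, -0.3]
grip_width: 0.087
pos [0.5054 0.3856 0.0434] jaw -89.7 tilt [ 0.   -0.82  0.42] t 45.3 q6 2.04 F [-0.8 -0.7 -0.3] w 87.0
 shift tool [36.6  2.7  6.2] turn x -0.0
```

```bash
python3 -m inch '[[87,[0,2.5,5.7],[0,0,0]],[87,[0,0,0],[0,-0.8,0.4]],[87,[15,0,0],[0,0,0]],[87,[0,0,0],[0,0,0]],[87,[0,0,0],[0,0,0]]]'
python3 - <<'E'
from h import *
go(.4997,.3832,.0067,np.radians(-89.7))
E
```

```text
time: 45.92
position: [0.5008, 0.3839, 0.0301]
tool_rot: [0.709, 0.002, -0.706, 0.001]
ft_force: [0.0, 0.2, -0.3]
grip_width: 0.0871
pos [0.5008 0.3839 0.0301] jaw -89.7 tilt [ 0.   -0.23  0.13] t 45.9 q6 2.04 F [ 0.   0.2 -0.3] w 87.1
 shift tool [23.4  0.8  1.2] turn x -0.0
```

```bash
python3 -m inch '[[87,[10,0.7,1.1],[0,-0.2,0.1]],[87,[10,0,0],[0,0,0]],[87,[3,0,0],[0,0,0]],[87,[0,0,0],[0,0,0]],[55,[0,0,0],[0,0,0]],[55,[0,0,0],[0,0,0]],[55,[0,0,0],[0,0,0]],[55,[0,0,0],[0,0,0]],[55,[0,0,0],[0,0,0]]]' 30
python3 - <<'E'
from h import *
go(.4997,.3832,.0067,np.radians(-89.7))
E
python3 -m inch '[[55,[-5,0,0],[0,0,0]],[55,[-15,0,0],[0,0,0]],[55,[-30,0,0],[0,0,0]],[55,[-40,0,0],[0,0,0]],[55,[-40,0,0],[0,0,0]],[55,[-25,0,0],[0,0,0]],[55,[-10,0,0],[0,0,0]],[55,[0,0,0],[0,0,0]],[55,[0,0,0],[0,0,0]]]'
python3 - <<'E'
from h import *
go(.555,.0326,.17,np.radians(-97.5))
E
```

```text
time: 47.05
position: [0.4997, 0.3832, 0.0053]
tool_rot: [0.707, 0.002, -0.707, 0.002]
ft_force: [-0.7, 0.3, -0.6]
grip_width: 0.0639
pos [0.4997 0.3832 0.0053] jaw -89.7 tilt [ 0.   -0.01  0.02] t 47.0 q6 2.04 F [-0.7  0.3 -0.6] w 63.9
 shift tool [-1.4 -0.   0. ] turn x -0.0
time: 48.18
position: [0.4984, 0.3825, 0.1793]
tool_rot: [-0.707, -0.002, 0.707, -0.002]
ft_force: [-0.5, -0.0, -1.9]
grip_width: 0.0636
pos [0.4984 0.3825 0.1793] jaw -89.7 tilt [0.   0.01 0.01] t 48.2 q6 2.04 F [-0.5 -0.  -1.9] w 63.6
 shift tool [  9.2 350.2 -54.9] turn x 7.8
```

```bash
python3 -m inch '[[55,[0,15,-2.5],[0,0,0]],[55,[0,30,-5],[0,0,0]],[55,[0,38,-6],[0,0,0]],[55,[0,38,-6],[0,0,0]],[55,[0,38,-6],[0,0,0]],[55,[0,38,-6],[0,0,0]],[55,[0,38,-6],[0,0,0]],[55,[0,38,-6],[0,0,0]],[55,[0,38,-6],[0,0,0]],[55,[0,20,-4],[0,0,0]],[55,[0,8,-2],[0,0,0]],[55,[0,0,0],[0,0,0]]]'
python3 -m inch '[[55,[0,0,0],[2.6,0,0]],[55,[0,0,0],[2.6,0,0]],[55,[0,0,0],[2.6,0,0]],[55,[0,0,0],[0,0,0]],[55,[0,0,0],[0,0,0]]]'
python3 - <<'E'
from h import *
go(.555,.0326,.17,np.radians(-97.5))
E
```

```text
time: 49.68
position: [0.549, 0.0224, 0.1674]
tool_rot: [-0.698, 0.002, 0.716, -0.003]
ft_force: [-0.4, 0.3, -1.9]
grip_width: 0.0636
time: 50.3
position: [0.5461, 0.027, 0.166]
tool_rot: [-0.695, 0.049, 0.716, 0.044]
ft_force: [-0.5, 0.6, -2.0]
grip_width: 0.0638
pos [0.5461 0.027  0.166 ] jaw -97.6 tilt [ 0.    1.69 -0.51] t 50.3 q6 1.56 F [-0.5  0.6 -2. ] w 63.8
 shift tool [-4.3 -6.7 -7.9] turn x -0.1
```

```bash
python3 -m inch '[[55,[0,0,0],[0,0.9,-0.3]],[55,[0,0,0],[0,0.8,-0.2]],[55,[0,-4,-4],[0,0,0]],[55,[0,-2.5,-3.5],[0,0,0]],[55,[0,0,0],[0,0,0]],[55,[0,0,0],[0,0,0]]]'
python3 -m inch '[[55,[15,0,0],[0,0,0]],[55,[25,0,0],[0,0,0]],[55,[15,0,0],[0,0,0]],[55,[5,0,0],[0,0,0]],[55,[0,0,0],[0,0,0]],[55,[0,0,0],[0,0,0]]]'
python3 - <<'E'
from h import *
go(.555,.0326,.0833,np.radians(-97.5))
E
```

```text
time: 51.05
position: [0.555, 0.0332, 0.166]
tool_rot: [0.706, -0.046, -0.705, -0.046]
ft_force: [0.0, -0.7, -0.3]
grip_width: 0.0636
time: 51.8
position: [0.5552, 0.0331, 0.1024]
tool_rot: [0.706, -0.046, -0.705, -0.047]
ft_force: [-0.2, 0.4, -0.8]
grip_width: 0.0639
pos [0.5552 0.0331 0.1024] jaw -97.5 tilt [ 0.   -0.11  0.03] t 51.8 q6 1.56 F [-0.2  0.4 -0.8] w 63.9
 shift tool [19.1  0.5  0.2] turn x -0.0
```

Now 19 mm above the seat and on target. Lowering.

```bash
python3 -m inch '[[55,[5,0.5,0.2],[0,0,0]],[55,[4,0,0],[0,0,0]],[55,[2,0,0],[0,0,0]],[55,[0,0,0],[0,0,0]],[55,[0,0,0],[0,0,0]]]' 12
python3 - <<'E'
from h import *
go(.555,.0326,.0833,np.radians(-97.5))
im=imaging.camera("side"); cv2.imwrite("pics/s9.png",cv2.resize(im[130:270,220:380],None,fx=4,fy=4)[:,:,::-1])
E
```

```text
time: 52.42
position: [0.556, 0.0324, 0.0921]
tool_rot: [0.707, -0.046, -0.704, -0.046]
ft_force: [-0.2, -0.4, -1.7]
grip_width: 0.0636
pos [0.556  0.0324 0.0921] jaw -97.5 tilt [ 0.   -0.29  0.03] t 52.4 q6 1.56 F [-0.2 -0.4 -1.7] w 63.6
 shift tool [ 8.8 -0.   1. ] turn x -0.0
```

View pics/s9.png

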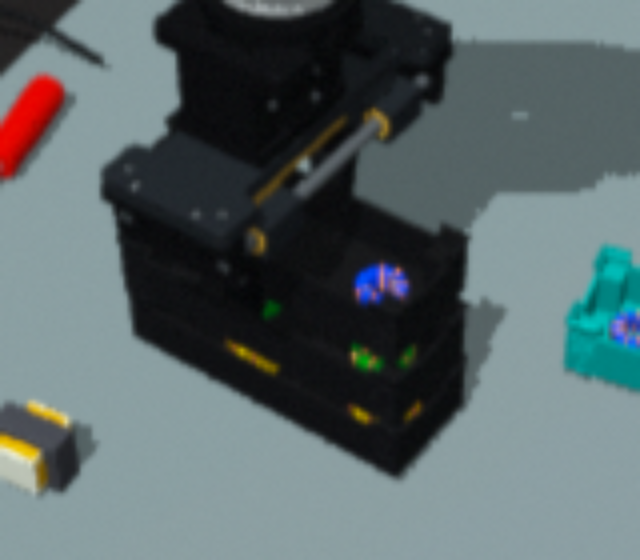

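The crop shows the blue tray (sample at (382,285)) level and in line over the green and yellow trays. Seating it.

```bash
python3 -m inch '[[55,[3,0,1],[0,-0.2,0]],[55,[3,0,0],[0,0,0]],[55,[1.5,0,0],[0,0,0]],[55,[0,0,0],[0,0,0]],[55,[0,0,0],[0,0,0]]]' 12
python3 -m inch '[[55,[1.2,0,0],[0,0,0]],[55,[0,0,0],[0,0,0]],[55,[1,0,0],[0,0,0]],[55,[0,0,0],[0,0,0]]]'
```

```text
time: 53.1
position: [0.555, 0.0326, 0.084]
tool_rot: [0.706, -0.046, -0.705, -0.046]
ft_force: [-0.5, 0.4, -1.2]
grip_width: 0.0641
time: 53.6
position: [0.5552, 0.0325, 0.0831]
tool_rot: [0.706, -0.046, -0.705, -0.046]
ft_force: [-0.7, -0.1, -0.8]
grip_width: 0.0639
```

```bash
python3 -m inch '[[55,[1,0,0],[0,0,0]],[55,[0,0,0],[0,0,0]],[55,[1,0,0],[0,0,0]],[55,[0,0,0],[0,0,0]]]'
```

```text
time: 54.1
position: [0.5552, 0.0325, 0.083]
tool_rot: [0.707, -0.046, -0.705, -0.046]
ft_force: [-1.0, -0.6, 1.0]
grip_width: 0.0643
```

Contact: the force reversed and z stopped at 0.083 (0.0833 expected). Releasing and retreating upward, then to the side.

```bash
python3 -m inch '[[87,[0,0,0],[0,0,0]],[87,[0,0,0],[0,0,0]],[87,[0,0,0],[0,0,0]],[87,[0,0,0],[0,0,0]],[87,[-10,0,0],[0,0,0]],[87,[-30,0,0],[0,0,0]],[87,[-40,0,0],[0,0,0]],[87,[-40,0,0],[0,0,0]],[87,[-20,0,0],[0,0,0]],[87,[0,0,0],[0,0,0]],[87,[0,0,0],[0,0,0]]]'
python3 - <<'E'
from h import *
for z in (.078,.086): wfit("tray_blue",(.555,.0325,-.131),z)
E
python3 -m inch '[[87,[0,50,10],[0,0,0]],[87,[0,50,10],[0,0,0]],[87,[0,50,10],[0,0,0]],[87,[0,50,10],[0,0,0]],[87,[0,50,10],[0,0,0]],[87,[0,50,10],[0,0,0]],[87,[0,0,0],[0,0,0]],[87,[0,0,0],[0,0,0]]]'
python3 - <<'E'
from h import *
im=imaging.camera("side"); tp=imaging.camera("top")
cv2.imwrite("pics/f.png",np.vstack([cv2.resize(im[100:300,180:440],None,fx=2,fy=2),cv2.resize(tp[100:250,190:450],(520,300))[:200]])[:600,:,::-1])
cp=imaging.camera_params("top")
for n,pp,z in [("choke_yellow",(.5789,.0307,.0),0)]: pass
for n in ["capacitor","transformer","ferrite_ring"]:
    print(n,[np.round(d["pixel"],1).tolist() for d in imaging.tip_of("top",n)])
E
```

```text
time: 55.48
position: [0.5551, 0.0325, 0.2286]
tool_rot: [0.707, -0.046, -0.704, -0.046]
ft_force: [-0.2, 0.1, -0.4]
grip_width: 0.0869
tray_blue 0.56 xy [0.555  0.0325] yaw -7.28 iou 0.967
tray_blue 0.61 xy [0.5545 0.032 ] yaw -6.89 iou 0.951
time: 56.68
position: [0.453, -0.2641, 0.2206]
tool_rot: [-0.704, 0.044, 0.707, 0.048]
ft_force: [0.1, 0.3, -0.3]
grip_width: 0.087
capacitor [[400.0, 128.6]]
transformer [[271.2, 137.6]]
ferrite_ring [[265.1, 226.5], [271.6, 137.8]]
```

View pics/f.png

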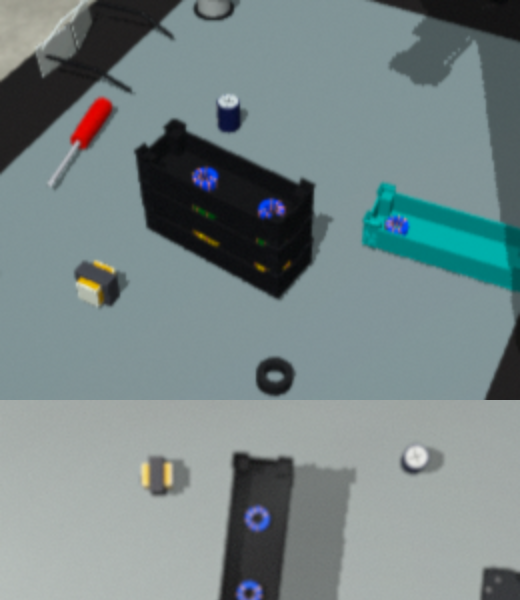

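```bash
python3 -c "
from rig import robot; print(robot.hand_in())"
```

```text
the job is handed in; nothing more can be done
None
```

The job is done and handed in at about 57 s of the 136 s allowed. Each choke is in the black tray with the matching core colour. The trays are stacked on the yellow one where it stands: yellow at the bottom, green on it, blue on top.

- **Seating:** both trays went down to within 0.5 mm of the expected seated height and met light contact. The wrist camera puts both stacked trays within about 0.1 mm of the seated TCP position and 0.2° of the 7.5° yaw they were set down at.
- **Final pictures:** the stack is straight and closed, with the blue choke flat on top. The green and yellow chokes now show only as slivers between the trays. The last clear view, before stacking, had all three flat.
- **Bystanders:** the transformer and ferrite ring are where they were to within about 3 pixels. The capacitor reads about 4 pixels (1 cm) off its first network reading. It looks undisturbed and I never went near it, so I take that as network noise.

**What went wrong:** the yellow choke brushed the tray wall on the way in and tilted in the jaws. I moved it off the wall and lowered it with a light grip, and it turned flat; the side view confirmed this.

**Disagreement:** the side camera put the trays up to 8 mm off the top and wrist cameras in y. I used the top and wrist values for position, and the side camera only to compare one tray with another.

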